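Transfer a chromatography plate to the reading stand and hold the lens in focus over it

ROBOT

A 6-joint arm with a two-finger parallel gripper is mounted at the origin on a cart in front of the work surface, level with it; the furniture and walls round the work are solid. World frame = base frame: x ahead of the robot, y to its left, z up, the work surface at z = 0. Lengths are in m, angles in rad, forces in N, time in s.
With the tool pointing down it reaches from about 0.35 to 0.925 m from the base axis. Payload 6.4 kg.
Tool frame: the origin (TCP) lies midway between the tips of the shut fingers; the grasp point (between the pads) lies 19 mm behind it; z points along the fingers, y is the line along which they close (so a half turn about z gives the same grasp; the last joint's range is limited). The gripper opens to 94 mm and grips with 3 to 60 N. Pads are 16 mm wide; open, the fingers measure 119 mm over their backs; the gripper's body (75 mm by 177 mm) begins 78 mm behind the grasp point.
Start: joints at [-1.389, 0.245, 1.558, -0, 1.339, -0.174], TCP at [0.226, -0.609, 0.205] pointing down, gripper open.
Joint ranges: [-3.13, 3.13], [-1.02, 2.26], [0.13, 2.54], [-0.95, 4.09], [0.21, 2.88], [-2.74, 2.74]. Speed limits (rad/s): [2.57, 2.57, 3.14, 3.14, 3.14, 3.14].

INTERFACE

Orientations are given as a unit quaternion [w, x, y, z].
In Python, from station import ctrl, eoat, solve_ik, sensors, optics gives the robot as it stands. Calls block until the motion is done:
- ctrl.goto(position, orientation): joint-space move of the TCP to a pose.
- ctrl.movel(position, velocity=0.15, rotation=None, force_limit=None): straight line of the TCP; rotation=None keeps the orientation; velocity is the mean speed in m/s. With force_limit (N) it stops when the force on the tool has changed by that much, and returns True; else False.
- ctrl.move_j(angles): joint-space move.
- eoat.command_gripper(opening): finger opening in m; the grip force is fixed at half the most; returns when the fingers have stopped.
- ctrl.hold(seconds).
- solve_ik(position, orientation): joint angles nearest the present ones, or None.
- sensors.read_state(): the state.
- optics.camera(name): name is "scene" or "top" or "wrist"; returns a dict with "img" (480x640x3 uint8, red, green, blue), "camera_matrix" (3x3 intrinsics, pixels), "R" (3x3) and "t" (3): a world point X has camera coordinates R X + t. Camera axes: x right, y down, z forward; pixel columns grow to the right and rows downward; lengths in m; the calibration is good to about 2 mm. The wrist camera is an equidistant fisheye: a pixel r from the principal point sees the ray r / f radians off the axis. A picture is of the moment at which its call begins. There is no depth.
A pose or a line that the arm cannot do raises ctrl.MotionError and nothing moves.
- ctrl.job_done(): hands the job in; it is judged then, once.
The state is a dict: "t": time; "joint_pos": joint angles; "joint_velocities": joint speeds; "joint_torque": joint torques, N m; "position": TCP position; "tcp_rot": TCP orientation; "force": force on the tool from outside, world axes, zero at the start; "moment": the same for the moment, N m; "opening": finger opening in m; "finger_force": force on a finger pad.
Only numpy, scipy, OpenCV 4.12 (cv2) and the standard library are available. Lean on these libraries where they do the work, as an engineer would, in place of code of your own. Each camera call takes 0.05 s, during which the arm holds its last target. There are 200 camera calls.

TASK

The glass chromatography plate on the blue drying rack is ready to be read: slide the flat steel lifter under it, carry it on the blade to the grey reading stand and lower it flat between the stand's white guide tabs, then draw the lifter out and lay it flat on the bench, keeping your fingers off the plate throughout. Then pick up the round reading lens by its handle and hold it level, centred over the plate, with its rim at the height of the red focus collar's pointer; finish while still holding it there, touching nothing else with it. Do not shift the collar or the other things on the bench.

Things in the scene. Friction and masses are not known exactly. Their poses are not given: they have to be found in the camera images.
- plate: loose flat plate, 75 (x) x 100 (y) x 3 mm, 60 g: clear glass below, white coating with rows of small coloured spots on top. Origin: centre of its underside, z up, x along the 75 mm side. At the start it lies on the drying rack's two bars with its x axis along the bars.
- drying_rack: fixed rack: blue base 120 (x) x 136 (y) x 6 mm, two aluminium bars along x at y = +-46 mm (20 mm wide, inner faces 72 mm apart), tops at z = 26 mm, on which the plate lies. So a tunnel 20 mm high and 72 mm wide, open at both ends, runs under the plate along x. White tabs (to z = 36 mm) stand only beyond the plate's y edges. Origin: centre of the base, on the bench; +x points away from the robot.
- reading_stand: fixed stand: grey base 160 (x -65 to +95) x 140 (y) x 8 mm with two bars along x like the rack's, tops at z = 26 mm (tunnel 18 mm high, 72 mm wide, open at both ends). Origin: on the bench below the seat's centre; +x points away from the robot. A steel column, diameter 12, to z = 190 mm, with black rings every 10 mm, stands behind the seat at x = +76, y = +46 mm and carries the red collar.
- stand_seat (a point): centre of the stand's seat, at bar-top height (z = 26 mm): the centre of the plate's underside comes here, plate x along the stand's x. White tabs leaning outward, up to z = 36 mm, stand round the seat and leave about 6 mm all round the plate at the bar tops and 10 mm at their upper edges; the end tabs stand on the bars only, so the tunnel stays open.
- pointer_tip (a point): tip of the red collar's small flat pointer, 26 mm from the column's axis towards the robot. Its height, set between 60 and 105 mm above the seated plate's face, is where the middle of the lens rim's thickness must be held. The collar (red, diameter 25, 16 mm high) is held on the column by friction only and must not be shifted.
- lifter: plate lifter (offset spatula), 160 g, standing on its blade: flat steel blade 75 (x) x 46 (y) x 3 mm, a tang behind it to x = -51 mm, a neck rising from x = -46 to -62 mm, a straight black grip along x, 14 mm wide, 16 mm high, x = -75 to -167 mm, its centre line 30 mm above the blade's underside. Origin: centre of the blade's underside; z up; blade towards +x, grip towards -x.
- lifter_grip (a point): place to grip the lifter: in the middle of the black grip's section, 115 mm behind the blade centre (lifter x = -115 mm), 30 mm above the blade's underside; the fingers close across y (14 mm).
- loupe: round reading lens, 100 g, lying flat on the bench: clear lens in a black ring of 84 mm diameter, 16 mm thick, with a straight black handle along its -x, 16 mm wide, 14 mm high, from x = -56 to -160 mm, centre line 8 mm above the underside. Origin: centre of the ring's underside; z is the lens axis, up.
- lens_center (a point): centre of the lens, in the middle of the rim's thickness (8 mm above the loupe's underside). This point is to be held over the plate's centre at the pointer's height.
- loupe_grip (a point): place to grip the lens's handle: 90 mm behind the lens centre (loupe x = -90 mm), 8 mm above its underside; the fingers close across y (16 mm).
- cold_block: bystander, loose: blue cooling block 71 x 113 x 38 mm, left of the rack; origin centre of its underside.
- bottle_dye: bystander, loose: small brown bottle with black cap, diameter 44, height 85 mm, behind between rack and stand; origin centre of its underside.
- petri_1: bystander, loose: lower of two stacked petri dishes, diameter 60, height 15 mm, right of the stand; origin centre of its underside.
- petri_2: bystander, loose: upper of the two stacked petri dishes; origin centre of its underside.
- tube_blue: bystander, loose: capped conical tube lying on the bench, 116 mm long, diameter 21 mm, right of the stand; origin at its middle, on the bench.

How it is judged:
By the outcome, as a careful person would: the job done as asked, in the order asked, and still so for the second after the job is handed in, while the arm keeps its last pose, push and grip.
It also fails if it takes over 67 s, if anything falls off the work surface, if the arm or the gripper's body presses on something with over 40 N, if the wrist force passes 120 N, or if a joint passes its speed limit or range.

## Working session

There is one attempt and no reset: what is moved stays moved. The work goes in short steps, each a Python script; the robot and the scene stay as the last script left them, time stands still between calls to the robot, and variables do not carry over. Pictures are saved under pics/ and viewed, at most 10 in all, crops included, and the job is handed in when it is done.

```bash
ls; mkdir -p pics
python3 - <<'E'
from station import *
import cv2
for n in ["scene","top"]:
    c=optics.camera(n); cv2.imwrite(f"pics/{n}0.png",c["img"][:,:,::-1]); print(n,c["camera_matrix"].tolist(),c["R"].tolist(),c["t"].tolist())
s=sensors.read_state(); print(s)
E
```

```text
pics
scene [[509.87850757426764, 0.0, 321.88793809283123], [0.0, 509.87850757426764, 238.63379395314786], [0.0, 0.0, 1.0]] [[-0.5431626678387489, -0.8396179703469177, 0.0039975163308597714], [-0.3297940801826885, 0.20896596375330162, -0.9206351561118596], [0.7721464763519597, -0.5013730047212119, -0.3904035465951562]] [0.32384822919871253, 0.25524808646092617, 0.9075703314034074]
top [[509.5168299563377, 0.0, 315.84112209234553], [0.0, 509.5168299563377, 242.26458283810757], [0.0, 0.0, 1.0]] [[-0.025522340791817172, -0.99967369237322, 0.0010577794662489637], [-0.9836343851860517, 0.02492403070938756, -0.17844379779879088], [0.17835920609871694, -0.005594771674553049, -0.9839495373898729]] [0.059593370980212994, 0.5603424892488985, 1.2359183717369704]
{'t': 0.1, 'joint_pos': array([-1.38909202e+00,  2.45746364e-01,  1.55887315e+00, -1.06307942e-05,
        1.33867998e+00, -1.74096653e-01]), 'joint_velocities': array([ 0.00016369, -0.00123143, -0.00165368,  0.00102118,  0.00228   ,
        0.00199043]), 'joint_torque': array([ 2.71506842e-04, -4.16912591e+01, -3.15526772e+01,  6.87095057e-02,
        3.09848471e-02, -5.60767467e-05]), 'position': array([ 0.22632925, -0.60875712,  0.20446438]), 'tcp_rot': array([-8.53394629e-04,  9.84216824e-01,  1.76964725e-01, -8.41802182e-06]), 'force': array([-0.65203491,  0.45586263, -0.6001219 ]), 'moment': array([ 0.03830143,  0.0818051 , -0.02867824]), 'finger_force': 0.0, 'opening': 0.09408873311619578}
```

View pics/scene0.png

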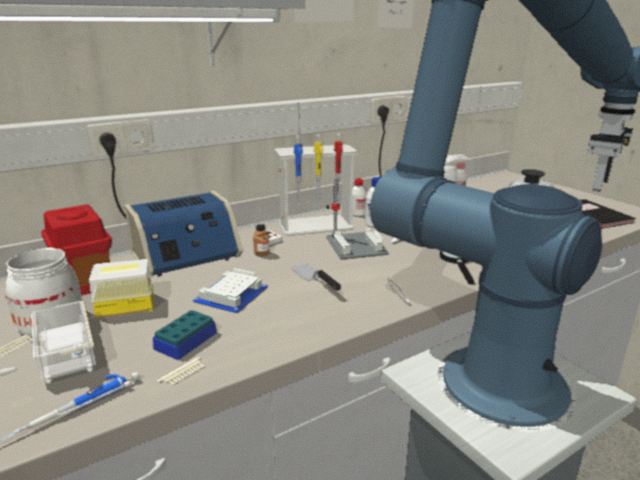

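View pics/top0.png

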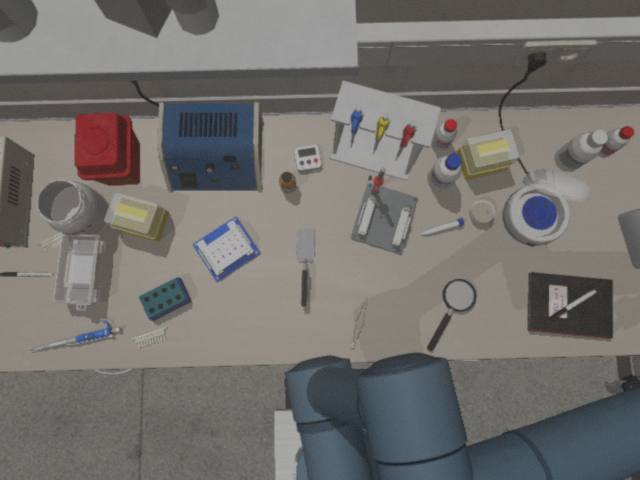

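The scene view shows the stand behind the lifter and the rack to its left. In the top view, the rack is at about (227,248), the lifter runs from blade (306,245) to grip (305,290), the stand is at (386,218) with its red collar at (378,182), and the loupe ring is at (459,295) with its handle end at (433,346). I'll enlarge the top view to measure.

```bash
cat > h.py <<'E'
import numpy as np, cv2
from scipy.spatial.transform import Rotation as Ro
def ray(c,u,v,fish=False):
    K=c["camera_matrix"]; x=np.array([(u-K[0,2])/K[0,0],(v-K[1,2])/K[1,1]])
    if fish:
        r=np.linalg.norm(x); d=np.array([*(x/max(r,1e-9)*np.sin(r)),np.cos(r)])
    else: d=np.array([*x,1])
    R=np.array(c["R"]); return -R.T@np.array(c["t"]), R.T@d
def bp(c,u,v,z,fish=False):
    o,d=ray(c,u,v,fish); return (o+d*(z-o[2])/d[2])[:2]
def proj(c,P,fish=False):
    q=np.atleast_2d(P)@np.array(c["R"]).T+np.array(c["t"]); K=c["camera_matrix"]
    if fish:
        r=np.linalg.norm(q[:,:2],axis=1); x=q[:,:2]/r[:,None]*np.arctan2(r,q[:,2])[:,None]
    else: x=q[:,:2]/q[:,2:]
    return x*[K[0,0],K[1,1]]+[K[0,2],K[1,2]]
def frame(xy,yaw,P):
    c,s=np.cos(yaw),np.sin(yaw); P=np.atleast_2d(np.array(P,float)); o=P.copy()
    o[:,0]=xy[0]+c*P[:,0]-s*P[:,1]; o[:,1]=xy[1]+s*P[:,0]+c*P[:,1]; return o
def quat(yaw,tilt=0):
    "tool down, closing line (tool y) across an object whose x axis has this yaw"
    m=np.array([[1,0,0],[0,-1,0],[0,0,-1.]])
    q=(Ro.from_euler('z',yaw)*Ro.from_euler('y',tilt)*Ro.from_matrix(m)).as_quat(); return q[[3,0,1,2]]
E
python3 - <<'E'
from station import *
import cv2
from h import *
c=optics.camera("top"); im=c["img"][:,:,::-1]
a=cv2.resize(im[170:365,185:505],None,fx=2.5,fy=2.5,interpolation=cv2.INTER_CUBIC); cv2.imwrite("pics/topcrop.png",a)
w=optics.camera("wrist"); print(w["camera_matrix"],w["R"],-w["R"].T@w["t"])
E
```

```text
[[371.64829954   0.         321.18414227]
 [  0.         371.64829954 243.78988362]
 [  0.           0.           1.        ]] [[ 0.34781574 -0.93756088 -0.00195138]
 [-0.89915624 -0.33415658  0.28259059]
 [-0.26559795 -0.09653486 -0.95923863]] [ 0.30309508 -0.5794456   0.38348329]
```

View pics/topcrop.png

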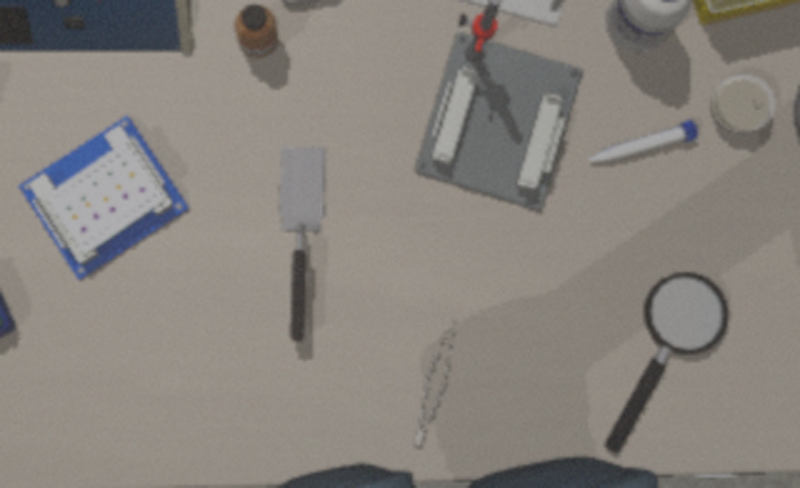

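The enlarged view shows the rack base corners clearly, at crop pixels (21,186), (127,118), (188,209) and (82,277). The stand corners are (460,32), (582,70), (541,212) and (416,172). The lifter runs from blade (303,148) to grip end (297,340), and the loupe ring is at (686,313).

Run:
```python
from station import *
from h import *
c=optics.camera("top")
f=lambda u,v,z: bp(c,u/2.5+185-.3,v/2.5+170-.3,z)
r=np.array([f(*p,.006) for p in [(21,186),(127,118),(188,209),(82,277)]]); print("rack",r.mean(0),[np.linalg.norm(r[i]-r[i-1]) for i in range(4)]); d=r[1]-r[2]+r[0]-r[3]; print(np.degrees(np.arctan2(d[1],d[0])))
s=np.array([f(*p,.008) for p in [(460,32),(582,70),(541,212),(416,172)]]); d=s[1]-s[2]+s[0]-s[3];y=np.arctan2(d[1],d[0]); print("stand ctr",s.mean(0),"seat",s.mean(0)-.015*np.array([np.cos(y),np.sin(y)]),np.degrees(y),[np.linalg.norm(s[i]-s[i-1]) for i in range(4)])
b=np.array([f(*p,.003) for p in [(282,148),(325,148),(321,231),(279,231)]]); e=f(297,340,.035);bc=b.mean(0);d=bc-e;print("lifter",bc,np.degrees(np.arctan2(d[1],d[0])),np.linalg.norm(d))
l=f(686,313,.012);e=f(614,447,.012);d=l-e;print("loupe",l,np.degrees(np.arctan2(d[1],d[0])),np.linalg.norm(d))
for nm,xy,yaw in [("lif",bc,-2),("loupe",l,-28),("rack",r.mean(0)-.115*np.array([.83,.56]),34),("stand",s.mean(0)-.115*np.array([.96,-.28]),-16)]:
  for k in (0,np.pi):
    print(nm,k,np.round(solve_ik([*xy,.12],quat(np.radians(yaw)+k)) if solve_ik([*xy,.12],quat(np.radians(yaw)+k)) is not None else [0],2))
```

```text
rack [0.55905894 0.27824529] [np.float64(0.11645432048980815), np.float64(0.13079160367367365), np.float64(0.11756281290207922), np.float64(0.1291403773493901)]
33.22940747231622
stand ctr [ 0.62967953 -0.13754604] seat [ 0.61550647 -0.13263439] -19.11368379063604 [np.float64(0.1595916758646376), np.float64(0.13526522015463874), np.float64(0.15980891089252247), np.float64(0.13612865738997648)]
lifter [0.56261571 0.07256397] -2.7514308683629767 0.15859371158935262
loupe [ 0.42278569 -0.31716748] -31.956900929005865 0.15557396257926517
lif 0 [-0.07  0.15  1.84 -0.    1.16  1.53]
lif 3.141592653589793 [-0.07  0.15  1.84 -0.    1.16 -1.61]
loupe 0 [-0.86  0.06  1.93 -0.    1.15  1.2 ]
loupe 3.141592653589793 [-0.86  0.06  1.93 -0.    1.15 -1.94]
rack 0 [ 0.21  0.01  1.98 -0.    1.15  1.19]
rack 3.141592653589793 [ 0.21  0.01  1.98 -0.    1.15 -1.95]
stand 0 [-0.41  0.06  1.93 -0.    1.15  1.44]
stand 3.141592653589793 [-0.41  0.06  1.93 -0.    1.15 -1.71]
```

Run:
```python
from station import *
from h import *
y=np.radians(-2.7)
ctrl.goto([0.45,0.077,0.20],quat(y))
c=optics.camera("wrist"); np.save("w1.npy",c,allow_pickle=True)
cv2.imwrite("pics/w1.png",cv2.resize(c["img"][:,:,::-1],(800,600),interpolation=cv2.INTER_CUBIC))
print(sensors.read_state()["t"])
```

```text
2.8583
```

View pics/w1.png

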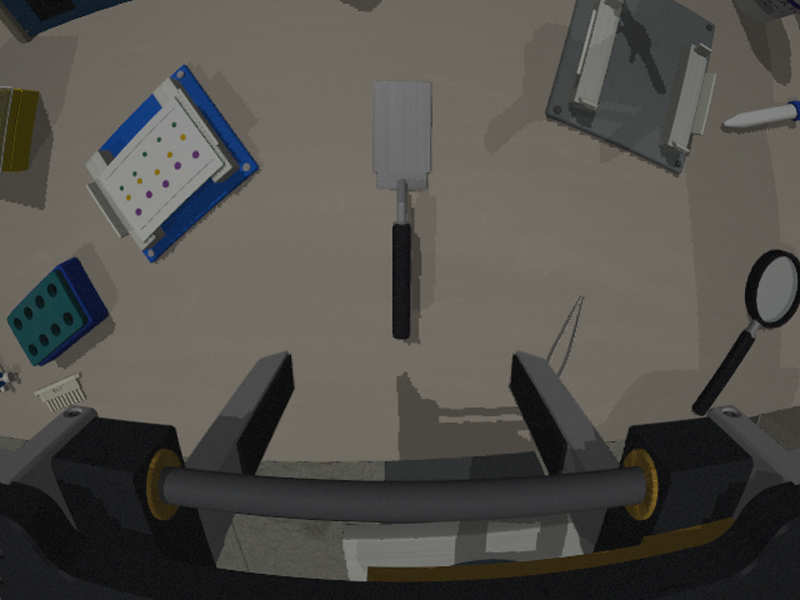

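The wrist view shows the plate on the rack at about (160,162) and the blade spanning (374..432, 82..188). The grip runs from (402,224) to (401,338). The stand is at the upper right and the loupe at (775,288). I'll zoom in on the rack and stand for the corners.

Run:
```python
from h import *
c=np.load("w1.npy",allow_pickle=True).item(); im=c["img"][:,:,::-1]
a=cv2.resize(im[45:215,60:215],None,fx=3,fy=3,interpolation=cv2.INTER_CUBIC)
b=cv2.resize(im[0:145,430:580],None,fx=2.2,fy=2.2,interpolation=cv2.INTER_CUBIC)
o=np.zeros((510,800,3),np.uint8); o[:,:465]=a; o[:b.shape[0],470:470+b.shape[1]]=b; cv2.imwrite("pics/w1z.png",o)
```

```text
(no output)
```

View pics/w1z.png

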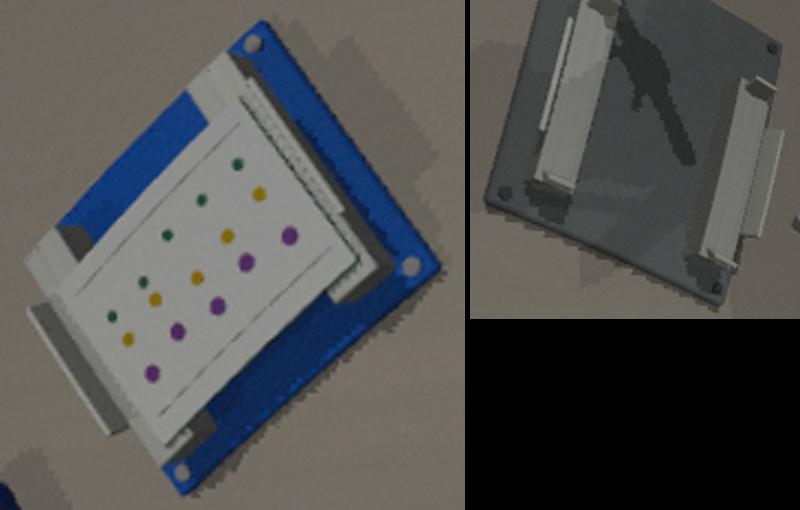

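Plate corners in the zoom are (235,100), (358,258), (165,440) and (57,290). The rack corners are (262,20), (440,265) and (183,493). The stand corners are (486,200), (722,302) and (779,45).

Run:
```python
from h import *
c=np.load("w1.npy",allow_pickle=True).item()
W=lambda u,v,z:bp(c,u,v,z,True)
ang=lambda d:np.degrees(np.arctan2(d[1],d[0])); n=np.linalg.norm
A=lambda p,z:W(p[0]/3+60-.33,p[1]/3+45-.33,z)
p=np.array([A(q,.029) for q in [(235,100),(358,258),(165,440),(57,290)]]) # br fr fl bl
print("plate",p.mean(0),ang(p[0]-p[1]),ang(p[3]-p[2]),ang(p[3]-p[0])-90,ang(p[2]-p[1])-90,[n(p[i]-p[i-1]) for i in range(4)])
r=np.array([A(q,.006) for q in [(262,20),(440,265),(183,493)]])
print("rack",(r[0]+r[2])/2,ang(r[0]-r[1]),ang(r[2]-r[1])-90,n(r[0]-r[1]),n(r[2]-r[1]))
B=lambda p,z:W((p[0]-470)/2.2+430-.3,p[1]/2.2-.3,z)
s=np.array([B(q,.008) for q in [(779,45),(722,300),(486,200)]])
y=ang(s[2]-s[1])-90; m=(s[1]+s[2])/2; print("stand yaw",y,ang(s[0]-s[1]),n(s[0]-s[1]),n(s[1]-s[2]),"seat",frame(m,np.radians(y),[[.065,0,0]])[0,:2])
C=lambda u,v,z:W(u/1.25,v/1.25,z)
b=np.array([C(*q,.003) for q in [(376,82),(432,82),(430,175),(374,175)]]);g0=C(402,224,.038);g1=C(401,338,.038)
print("blade",b.mean(0),n(b[0]-b[3]),n(b[0]-b[1]),"grip",g0,g1,n(g0-g1),ang(g0-g1), ang(b.mean(0)-g1))
bc=(b[0]+b[1])/2; print("blade front",bc, "bladecentre from grip", g1, n(bc-g1))
l=C(775,288,.012);e=C(699,411,.012);print("loupe",l,ang(l-e),n(l-e))
```

```text
plate [0.55383917 0.2732647 ] 34.94161203812166 34.582659520392234 33.51592794777197 32.78871187816884 [np.float64(0.09752612069802466), np.float64(0.07386657222159479), np.float64(0.0980200246726215), np.float64(0.07261222265533694)]
rack [0.55911811 0.27834255] 32.679991583006185 32.2725954867181 0.11712165050889313 0.13375958096561275
stand yaw -18.002959842275644 -18.674019525130227 0.1527475393037942 0.1367496170308595 seat [ 0.61879516 -0.13081349]
blade [0.56736826 0.07061926] 0.07624776931538771 0.044476463004101435 grip [0.49337528 0.07503993] [0.40450601 0.08011364] 0.08901398437165713 -3.267575426687613 -3.3363975561190533
blade front [0.60541585 0.06797636] bladecentre from grip [0.40450601 0.08011364] 0.20127612059524075
loupe [ 0.42324008 -0.31355219] -31.66169394232168 0.15561519736941146
```

```bash
cat >> h.py <<'E'
G=-0.105
def tcp(xy,yawdeg,zb,g=G):
    "TCP for the lifter's blade centre at xy, underside at zb"
    return [*frame(xy,np.radians(yawdeg),[[g,0,0]])[0,:2], zb+.011]
E
python3 - <<'E'
from station import *
from h import *
L=(.569,.0705);ya=-3.2;q=quat(np.radians(ya))
eoat.command_gripper(.05)
p=tcp(L,ya,.08); ctrl.goto(p,q)
p=tcp(L,ya,.0015); print(ctrl.movel(p,.12,force_limit=15))
s=sensors.read_state(); print(s["position"],s["force"]); f0=s["force"];m0=s["moment"]
eoat.command_gripper(0.0)
s=sensors.read_state(); print(s["opening"],s["finger_force"],s["force"])
a=optics.camera("wrist")["img"]
ctrl.movel(tcp(L,ya,.06),.1)
s=sensors.read_state(); print(s["position"],s["force"]-f0,s["moment"]-m0,s["t"])
b=optics.camera("wrist")["img"]
cv2.imwrite("pics/g.png",np.hstack([cv2.resize(x[:,150:490,::-1],(400,565)) for x in (a,b)]))
E
```

```text
False
[0.4652407  0.07630105 0.01358414] [-0.25271486 -0.67386238  0.56474026]
0.013897913544040737 29.999761283397675 [-0.60690299  1.18132732  0.96448654]
[0.46355475 0.07639457 0.07044052] [ 0.53041299  0.7383727  -2.7766678 ] [0.0137973  0.13215149 0.01167332] 6.4333
```

View pics/g.png

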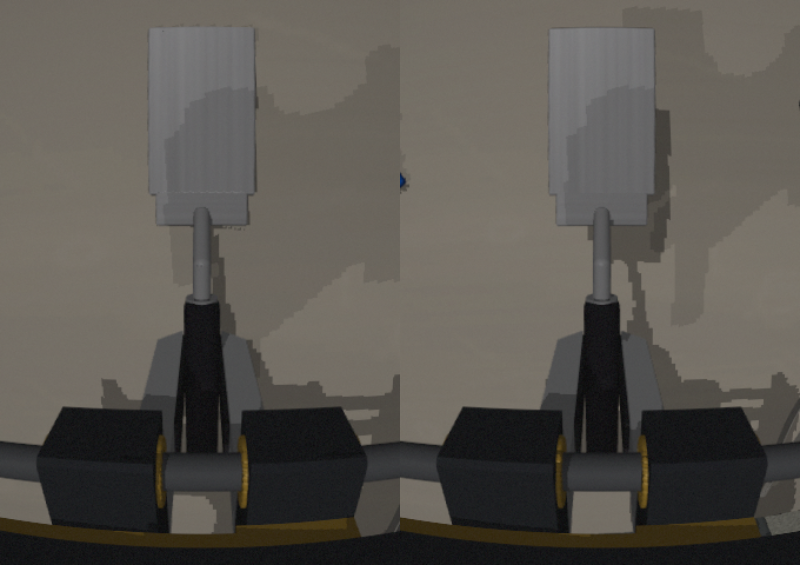

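The blade sits in the same place in both halves, with its front edge at row 27 and rear edge at row 192. The lifter came up rigidly with no droop.

Run:
```python
from station import *
from h import *
P=(.554,.2735);ya=33.3;q=quat(np.radians(ya))
at=lambda d:frame(P,np.radians(ya),[[d,0,0]])[0,:2]
ctrl.goto(tcp(at(-.125),ya,.07),q)
ctrl.movel(tcp(at(-.125),ya,.0145),.12)
print(sensors.read_state()["force"],sensors.read_state()["t"])
print(ctrl.movel(tcp(at(0),ya,.0145),.09,force_limit=6))
s=sensors.read_state();print(s["position"],tcp(at(0),ya,.0145),s["force"],s["t"])
c=optics.camera("wrist"); np.save("w2.npy",c,allow_pickle=True)
cv2.imwrite("pics/w2.png",c["img"][:420,:,::-1])
```

```text
[ 0.81910625  0.06297569 -1.53671245] 7.6583
False
[0.46580276 0.21568073 0.02539897] [np.float64(0.46624022705633167), np.float64(0.2158526041101962), 0.025500000000000002] [ 0.80349838  0.5773526  -1.27934114] 9.2
```

View pics/w2.png

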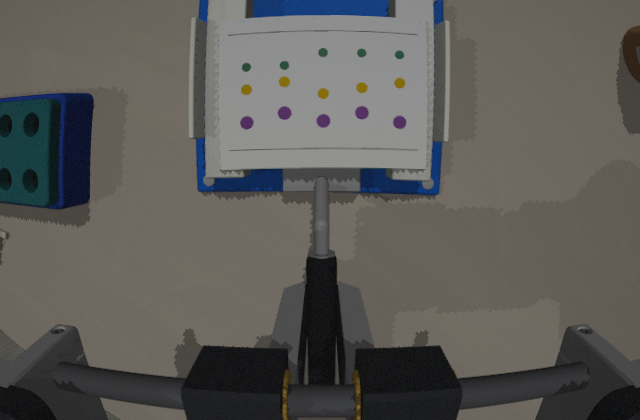

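The blade is under the plate, with the neck at (321,180). The plate's front corners are (219,168) and (428,168), and its back corners are about (222,17) and (424,17).

Run:
```python
from station import *
from h import *
c=np.load("w2.npy",allow_pickle=True).item()
p=np.array([bp(c,u,v,.029,True) for u,v in [(222,17),(424,17),(428,168),(219,168)]])
ya=33.3;P=np.array((.554,.2735))
rel=frame((0,0),-np.radians(ya),np.c_[p-P,np.zeros(4)]); print(rel,rel.mean(0))
# lift
at=lambda d:frame(P,np.radians(ya),[[d,0,0]])[0,:2]
print(ctrl.movel(tcp(at(0),ya,.035),.03)); print(ctrl.movel(tcp(at(0),ya,.085),.06))
s=sensors.read_state();print(s["force"],s["moment"],s["t"])
c=optics.camera("wrist"); np.save("w3.npy",c,allow_pickle=True)
cv2.imwrite("pics/w3.png",c["img"][:420,:,::-1])
```

```text
[[ 0.03851251  0.04868634  0.        ]
 [ 0.0386248  -0.04801038  0.        ]
 [-0.03652059 -0.05024379  0.        ]
 [-0.03654566  0.05050333  0.        ]] [0.00101777 0.00023387 0.        ]
False
False
[ 0.34816477 -0.4000411  -1.86755466] [-0.05676139  0.14100303  0.02101486] 11.0667
```

View pics/w3.png

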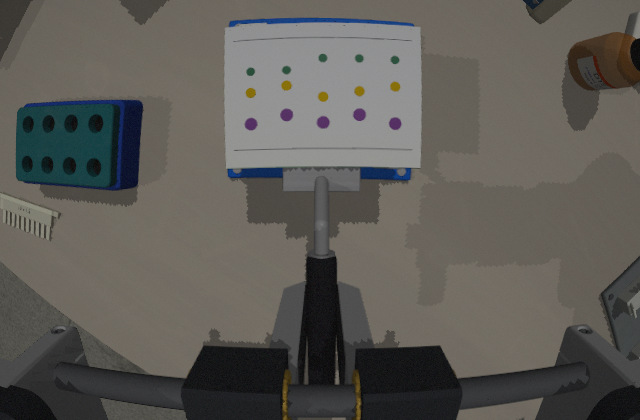

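The plate rides centred on the blade, clear of the rack: plate columns 226–420, neck column 321. I'll carry it to a point in front of the stand and take a close look.

Run:
```python
from station import *
from h import *
S=(.6175,-.1315);ya=-18.4;q=quat(np.radians(ya))
at=lambda d:frame(S,np.radians(ya),[[d,0,0]])[0,:2]
ctrl.movel(tcp(at(-.12),ya,.085),.13,rotation=q)
s=sensors.read_state();print(s["position"],tcp(at(-.12),ya,.085),s["t"])
c=optics.camera("wrist"); np.save("w4.npy",c,allow_pickle=True)
np.save("sc.npy",optics.camera("scene"),allow_pickle=True);np.save("tp.npy",optics.camera("top"),allow_pickle=True)
sc=np.load("sc.npy",allow_pickle=True).item()["img"];tp=np.load("tp.npy",allow_pickle=True).item()["img"]
w=c["img"][:215,200:500]
o=np.zeros((600,800,3),np.uint8)
o[:430,:600]=cv2.resize(w,(600,430),interpolation=cv2.INTER_CUBIC)
print(proj(np.load("sc.npy",allow_pickle=True).item(),[[.66,-.11,.11]]),proj(np.load("tp.npy",allow_pickle=True).item(),[[.66,-.11,.11]]))
o[:,600:]=cv2.resize(sc[160:280,316:356],(200,600),interpolation=cv2.INTER_CUBIC)
o[430:,:600]=cv2.resize(tp[165:199,330:450],(600,170),interpolation=cv2.INTER_CUBIC)
cv2.imwrite("pics/w4.png",o[:,:,::-1])
```

```text
[ 0.40402855 -0.06012434  0.09595577] [np.float64(0.4040028973799883), np.float64(-0.060478966686901954), 0.096] 13.4417
[[342.63366195 207.7170089 ]] [[378.33547686 196.78214998]]
```

View pics/w4.png

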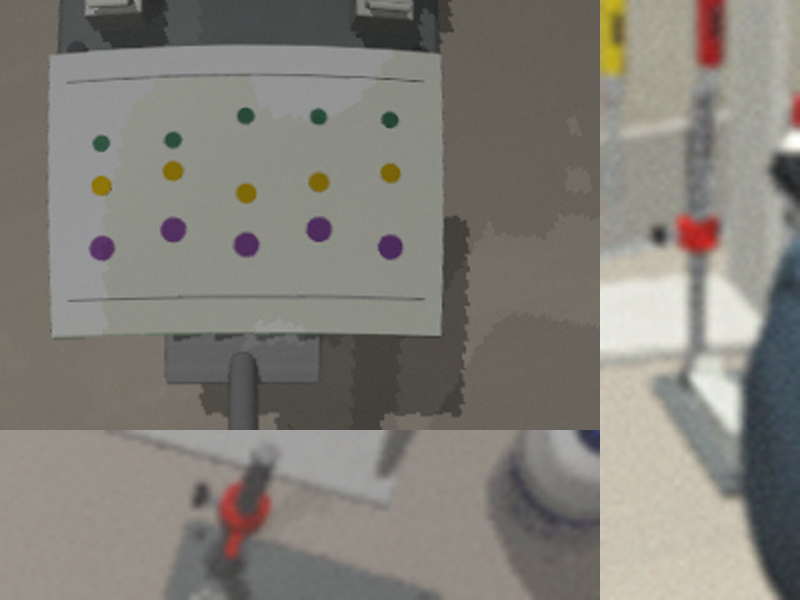

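In the wrist crop, the stand base edges are at columns 60 and 440 and the bar ends at 113 and 385, so the stand is centred on the lifter. The red collar's centre is at scene pixel (335.6,206.6). In the top view the collar is at (379.2,181) and the pointer tip at (376.4,190).

Run:
```python
from station import *
from h import *
sc,tp,w=[np.load(f,allow_pickle=True).item() for f in("sc.npy","tp.npy","w4.npy")]
def tri(rs):
    A=0;b=0
    for o,d in rs:
        d=d/np.linalg.norm(d);M=np.eye(3)-np.outer(d,d);A=A+M;b=b+M@o
    x=np.linalg.solve(A,b);return x,[np.linalg.norm((np.eye(3)-np.outer(d,d)/(d@d))@(x-o)) for o,d in rs]
def red(c,x0,x1,y0,y1):
    i=c["img"].astype(int); m=(i[...,0]>110)&(i[...,0]>1.7*i[...,1])&(i[...,0]>1.7*i[...,2]); ys,xs=np.nonzero(m[y0:y1,x0:x1]); return xs.mean()+x0,ys.mean()+y0,xs.min()+x0,xs.max()+x0,ys.min()+y0,ys.max()+y0,len(xs)
print(red(sc,325,348,195,218),red(tp,366,392,172,195))
X,e=tri([ray(sc,335.6,206.6),ray(tp,379.2,181)]);print("collar",X,e)
S=(.6175,-.1315)
for y in(-18,-19):
  print(y,"seat from column",X[:2]-frame((0,0),np.radians(y),[[.076,.046,0]])[0,:2])
W=lambda u,v,z:bp(w,u/2+200-.25,v/2-.25,z,True)
for a,z in [((60,50),.008),((440,50),.008),((85,8),.026),((142,8),.026),((357,8),.026),((413,8),.026)]:
  d=W(*a,z)-S;print(frame((0,0),np.radians(18.4),[[*d,0]])[0])
```

```text
(np.float64(334.95454545454544), np.float64(206.36363636363637), np.int64(332), np.int64(338), np.int64(203), np.int64(210), 44) (np.float64(377.5593220338983), np.float64(182.28813559322035), np.int64(374), np.int64(383), np.int64(176), np.int64(190), 59)
collar [ 0.70314636 -0.11559891  0.09943409] [np.float64(0.00014145681963944034), np.float64(0.00014145681963957207)]
-18 seat from column [ 0.61665128 -0.13586222]
-19 seat from column [ 0.61631081 -0.13434959]
[-0.05692414  0.06726292  0.        ]
[-0.05634712 -0.07048489  0.        ]
[-0.04756301  0.05449599  0.        ]
[-0.04909971  0.03490297  0.        ]
[-0.04879313 -0.03723498  0.        ]
[-0.04711939 -0.05660745  0.        ]
```

```bash
cat >> h.py <<'E'
def spots(c):
    "centroids of saturated small blobs"
    h=cv2.cvtColor(c["img"],cv2.COLOR_RGB2HSV); m=((h[...,1]>90)&(h[...,2]>40)).astype(np.uint8)
    n,l,st,ce=cv2.connectedComponentsWithStats(m); return np.array([ce[i] for i in range(1,n) if 12<st[i,4]<260 and max(st[i,2],st[i,3])<22])
def fit_plate(c,model,x0,yaw0):
    "plate pose x,y,z,yaw,rx,ry (z of face) from the spots, wrist camera"
    from scipy.optimize import least_squares
    d=spots(c)
    def P(p): return Ro.from_euler('ZYX',[p[3],p[5],p[4]]).apply(model)+p[:3]
    p=np.array([*x0,yaw0,0,0])
    for k,tol in enumerate((14,6,4)):
        pr=proj(c,P(p),True); D=np.linalg.norm(pr[:,None]-d[None],axis=2); j=D.argmin(1); ok=D.min(1)<tol
        free=[0,1,3] if k<1 else [0,1,2,3,4,5]
        def f(v): 
            q=p.copy(); q[free]=v; return (proj(c,P(q),True)[ok]-d[j[ok]]).ravel()
        r=least_squares(f,p[free]); p[free]=r.x
    return p,ok.sum(),np.sqrt(np.mean(r.fun**2))
E
python3 - <<'E'
from station import *
from h import *
c=np.load("w2.npy",allow_pickle=True).item(); d=spots(c); d=d[(d[:,0]>219)&(d[:,0]<428)&(d[:,1]>17)&(d[:,1]<168)]
ya=np.radians(33.3);C=frame((.554,.2735),ya,[[.001,.0002,0]])[0,:2]
m=np.array([[*(bp(c,*q,.029,True)-C),0] for q in d]); m=frame((0,0),-ya,m); print(len(m)); np.save("model.npy",m)
w4=np.load("w4.npy",allow_pickle=True).item()
S=(.6168,-.1331);ys=-18.5
B=frame((.6175,-.1315),np.radians(-18.4),[[-.12,0,0]])[0,:2]
p,n,e=fit_plate(w4,m,[*B,.09],np.radians(-18.4)); print(p,n,e)
rel=frame((0,0),np.radians(18.4),[[*(p[:2]-B),0]])[0]; print("plate rel to blade",rel,np.degrees(p[3])+18.4)
E
```

```text
15
[ 0.50383154 -0.09364188  0.08869117 -0.3208496  -0.00236156  0.00123787] 15 0.12462637127207246
plate rel to blade [1.92843812e-04 4.33212467e-05 0.00000000e+00] 0.016672273277727356
```

Run:
```python
from station import *
from h import *
S=(.6168,-.1331);ys=-18.5;q=quat(np.radians(ys)); m=np.load("model.npy")
at=lambda d:frame(S,np.radians(ys),[[d,0,0]])[0,:2]
ctrl.movel(tcp(at(0),ys,.062),.09,rotation=q)
print(ctrl.movel(tcp(at(0),ys,.030),.04,force_limit=6))
print(ctrl.movel(tcp(at(0),ys,.016),.02,force_limit=6))
s=sensors.read_state();print(s["position"],tcp(at(0),ys,.016),s["force"],s["t"])
c=optics.camera("wrist");np.save("w5.npy",c,allow_pickle=True)
p,n,e=fit_plate(c,m,[*S,.029],np.radians(ys)); print(p,n,e)
print("rel seat",frame((0,0),-np.radians(ys),[[*(p[:2]-S),0]])[0],np.degrees(p[3])-ys)
```

```text
False
False
[ 0.51735421 -0.09981298  0.0270922 ] [np.float64(0.5172260162033491), np.float64(-0.09978301107746532), 0.027] [ 0.35400478  0.66644454 -1.73676177] 16.9
[ 0.61730252 -0.13368641  0.02900744 -0.32311135  0.00210462  0.00096811] 15 0.08637066850693702
rel seat [ 0.00066262 -0.00039665  0.        ] -0.012916575553067133
```

Seated flat: the face is at 29.0 mm, the offset is under 1 mm, and the tilt is about 0.1°. Next I'll withdraw the lifter and lay it down.

Run:
```python
from station import *
from h import *
S=(.6168,-.1331);ys=-18.5;m=np.load("model.npy")
at=lambda d:frame(S,np.radians(ys),[[d,0,0]])[0,:2]
print(ctrl.movel(tcp(at(-.125),ys,.016),.08,force_limit=6))
c=optics.camera("wrist")
p,n,e=fit_plate(c,m,[*S,.029],np.radians(ys)); print(p,n,e,"rel seat",frame((0,0),-np.radians(ys),[[*(p[:2]-S),0]])[0])
ctrl.movel(tcp(at(-.135),ys,.06),.12)
L=(.56,.075);ya=-3.2;q=quat(np.radians(ya))
ctrl.movel(tcp(L,ya,.05),.15,rotation=q)
ctrl.movel(tcp(L,ya,.008),.08)
print(ctrl.movel(tcp(L,ya,.0005),.015,force_limit=3))
s=sensors.read_state();print(s["position"],s["force"],s["t"])
eoat.command_gripper(.05)
s=sensors.read_state();print(s["force"],s["opening"])
ctrl.movel(tcp(L,ya,.10),.15)
np.save("w6.npy",optics.camera("wrist"),allow_pickle=True); print(sensors.read_state()["t"])
```

```text
FalseTraceback (most recent call last):
  File "<stdin>", line 7, in <module>
  File "h.py", line 39, in fit_plate
    pr=proj(c,P(p),True); D=np.linalg.norm(pr[:,None]-d[None],axis=2); j=D.argmin(1); ok=D.min(1)<tol
                                           ~~~~~~~~~~^~~~~~~~
ValueError: operands could not be broadcast together with shapes (15,1,2) (1,0)
```

Run:
```python
from station import *
from h import *
S=(.6168,-.1331);ys=-18.5;m=np.load("model.npy")
at=lambda d:frame(S,np.radians(ys),[[d,0,0]])[0,:2]
ctrl.movel(tcp(at(-.135),ys,.06),.12)
L=(.56,.075);ya=-3.2;q=quat(np.radians(ya))
ctrl.movel(tcp(L,ya,.05),.15,rotation=q)
ctrl.movel(tcp(L,ya,.008),.08)
print(ctrl.movel(tcp(L,ya,.0005),.015,force_limit=3))
s=sensors.read_state();print(s["position"],s["force"],s["t"])
eoat.command_gripper(.05)
s=sensors.read_state();print(s["force"],s["opening"])
ctrl.movel(tcp(L,ya,.10),.15)
# look at stand + loupe from above on the way
ctrl.goto([.45,-.17,.2],quat(np.radians(-20)))
c=optics.camera("wrist");np.save("w6.npy",c,allow_pickle=True); print(sensors.read_state()["t"])
p,n,e=fit_plate(c,m,[*S,.029],np.radians(ys)); print(p,n,e,"rel seat",frame((0,0),-np.radians(ys),[[*(p[:2]-S),0]])[0])
# loupe mask: dark pixels near prediction
from math import *
l=proj(c,[[.423,-.315,.01]],True)[0]; print("loupe px",l)
```

```text
True
[0.45508449 0.0808843  0.01216041] [-0.35311046 -0.86655717  2.2843476 ] 21.55
[ 0.81039037 -1.06064084 -0.8316729 ] 0.049842382521984266
24.1833
[ 0.61701429 -0.13380064  0.02902933 -0.32231645  0.00710116  0.00322209] 10 0.11410265269629806 rel seat [ 0.00042553 -0.00059643  0.        ]
loupe px [461.65618235 196.10242051]
```

```bash
cat >> h.py <<'E'
def fit_loupe(c,x0,yaw0,z,thr=45):
    "ring centre & yaw by fitting the dark silhouette (wrist cam), top face at z"
    from scipy.optimize import least_squares
    v=c["img"].max(2); ys,xs=np.nonzero(v<thr)
    P=np.array([bp(c,x,y,z,True) for x,y in zip(xs,ys)]); q=frame(x0,0,np.zeros((1,3)))
    L=frame((0,0),-yaw0,np.c_[P-x0,np.zeros(len(P))])[:,:2]
    r=np.hypot(*L.T); ring=P[(r>.03)&(r<.052)&(np.abs(np.degrees(np.arctan2(L[:,1],L[:,0])))<160)]
    f=least_squares(lambda a:np.hypot(*(ring-a[:2]).T)-a[2],[*x0,.04],loss='soft_l1',f_scale=.002).x
    h=P[(L[:,0]<-.06)&(L[:,0]>-.16)&(np.abs(L[:,1])<.018)]
    hm=np.array([h[:,0].mean(),h[:,1].mean()]); d=f[:2]-hm
    return f,np.arctan2(d[1],d[0]),len(ring),len(h),hm
E
python3 - <<'E'
from h import *
c=np.load("w6.npy",allow_pickle=True).item()
x=np.array([.423,-.315]);y=np.radians(-31.7)
for i in range(3):
    f,y,a,b,hm=fit_loupe(c,x,y,.014); x=f[:2]; print(f,np.degrees(y),a,b,hm,np.linalg.norm(x-hm))
# red collar pixels in w6
i=c["img"].astype(int); m=(i[...,0]>90)&(i[...,0]>1.8*i[...,1])&(i[...,0]>1.8*i[...,2]); n,l,st,ce=cv2.connectedComponentsWithStats(m.astype(np.uint8)); print([(st[k],ce[k]) for k in range(1,n) if st[k,4]>15])
print(proj(c,[[.703,-.1156,.0994]],True))
E
```

```text
[ 0.42239998 -0.3171299   0.03954846] -33.208267290354875 1186 1201 [ 0.33245586 -0.25825357] 0.1075005413391144
[ 0.42240557 -0.31713726  0.03954421] -33.21729372933638 1184 1209 [ 0.33272434 -0.25841284] 0.10719739250262031
[ 0.42240041 -0.3171323   0.0395477 ] -33.21658441872049 1183 1209 [ 0.33272434 -0.25841284] 0.10719036123064493
[(array([146,   0,   6,  11,  51], dtype=int32), array([148.41176471,   4.80392157])), (array([50, 15,  8, 10, 49], dtype=int32), array([53.63265306, 19.46938776]))]
[[153.27173613 -17.37907365]]
```

Run:
```python
from station import *
from h import *
S=(.6168,-.1331);ys=np.radians(-18.5)
best=None
for t in (-65,-55,-45):
    q=quat(ys,np.radians(t))
    p=[*frame(S,ys,[[-.08,.03,0]])[0,:2],.15]
    j=solve_ik(p,q); print(t,None if j is None else np.round(j,2))
    if j is not None: 
        ctrl.goto(p,q); break
c=optics.camera("wrist");np.save("w7.npy",c,allow_pickle=True); print(-c["R"].T@c["t"],sensors.read_state()["t"],proj(c,[[.703,-.1156,.0994]],True))
u,v=proj(c,[[.703,-.1156,.0994]],True)[0]; u=int(np.clip(u,75,565));v=int(np.clip(v,60,420))
cv2.imwrite("pics/w7.png",cv2.resize(c["img"][v-60:v+60,u-75:u+75,::-1],None,fx=5,fy=5,interpolation=cv2.INTER_CUBIC)); print(u,v)
```

```text
-65 [-0.37 -0.27  2.52  2.97  0.25 -1.43]
[ 0.42907896 -0.03788208  0.30041503] 26.75 [[306.91360842 203.94911816]]
306 203
```

View pics/w7.png

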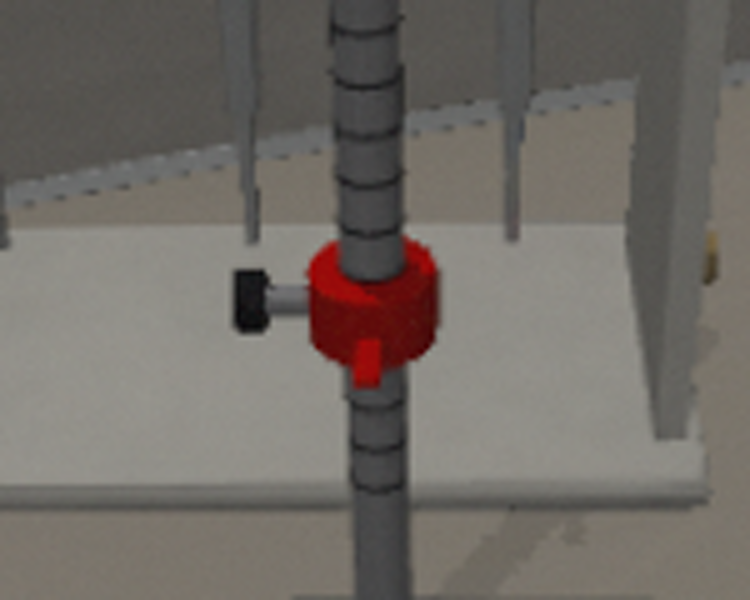

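The tilted close view shows the collar centred at about crop (373,310). Its pointer leaves the collar's front at mid-height and ends at (367,382), so pointer height is close to the collar's mid-height. The black rings on the column are also visible.

Run:
```python
from station import *
from h import *
sc,tp,w=[np.load(f,allow_pickle=True).item() for f in("sc.npy","tp.npy","w7.npy")]
def tri(rs):
    A=0;b=0
    for o,d in rs:
        d=d/np.linalg.norm(d);M=np.eye(3)-np.outer(d,d);A=A+M;b=b+M@o
    x=np.linalg.solve(A,b);return x
k=lambda u,v:(u/5+231-.4,v/5+143-.4)
rs=[ray(sc,335.4,206.5),ray(tp,379.2,181),ray(w,*k(373.5,310),True)]
print("all",tri(rs),"sc+w",tri([rs[0],rs[2]]),"tp+w",tri(rs[1:]))
print("tip tp+w",tri([ray(tp,376.4,190),ray(w,*k(367,381),True)]))
S=(.6168,-.1331);ys=np.radians(-18.5);T=frame(S,ys,[[.05,.046,0]])[0];C=frame(S,ys,[[.076,.046,0]])[0];print("nominal tip/collar",T,C)
def zat(r,xy):
    o,d=r; t=((xy-o[:2])@d[:2])/(d[:2]@d[:2]); return (o+t*d)[2]
print("z tip w",[zat(ray(w,*k(367,v),True),T[:2]) for v in (378,384)],"z collar w",zat(rs[2],C[:2]),"sc",zat(rs[0],C[:2]))
# rings: same camera scale check, collar top edge & column foot
q=quat(np.radians(-33.2));p=[*frame((.4224,-.3171),np.radians(-33.2),[[-.09,0,0]])[0,:2],.1]
print(np.round(solve_ik(p,q),2),np.round(solve_ik(p,quat(np.radians(146.8))),2))
```

```text
all [ 0.70307659 -0.11482986  0.09950397] sc+w [ 0.70049615 -0.11328396  0.10091131] tp+w [ 0.70367313 -0.11492937  0.09845209]
tip tp+w [ 0.68000794 -0.10665839  0.10088106]
nominal tip/collar [ 0.6788122  -0.10534234  0.        ] [ 0.70346861 -0.11359227  0.        ]
z tip w [np.float64(0.10262581592295911), np.float64(0.10130029792819403)] z collar w 0.09877450581337771 sc 0.10002700551952726
[-0.92 -0.14  2.16 -0.    1.12  1.23] [-0.92 -0.14  2.16 -0.    1.12 -1.91]
```

```bash
python3 - <<'E'
from station import *
from h import *
S=(.6168,-.1331);ys=-18.5;m=np.load("model.npy")
ctrl.goto([.45,-.17,.2],quat(np.radians(-20)))
c=optics.camera("wrist")
p,n,e=fit_plate(c,m,[*S,.029],np.radians(ys)); print("plate rel seat",frame((0,0),-np.radians(ys),[[*(p[:2]-S),0]])[0],p[2],n,e)
O=(.4224,-.3171);yl=np.radians(-33.2);q=quat(yl)
g=frame(O,yl,[[-.09,0,0]])[0,:2]
ctrl.goto([*g,.08],q)
print(ctrl.movel([*g,.002],.08,force_limit=8))
s=sensors.read_state();print(s["position"],s["force"],s["t"])
eoat.command_gripper(0.0)
s=sensors.read_state();print(s["position"],s["opening"],s["finger_force"],s["force"])
np.save("w8.npy",optics.camera("wrist"),allow_pickle=True)
ctrl.movel([*g,.05],.08)
c=optics.camera("wrist");np.save("w9.npy",c,allow_pickle=True)
s=sensors.read_state();print(s["position"],s["force"],s["t"],s["opening"])
E
python3 - <<'E'
from h import *
O=np.array((.4224,-.3171));yl=np.radians(-33.2)
for n,z in(("w8",.015),("w9",.063)):
    c=np.load(n+".npy",allow_pickle=True).item()
    f,y,a,b,hm=fit_loupe(c,O,yl,z); print(n,f,np.degrees(y),a,b,frame((0,0),-yl,[[*(f[:2]-O),0]])[0], proj(c,[[*f[:2],z]],True))
E
```

```text
plate rel seat [ 0.00036365 -0.00070797  0.        ] 0.029930290120864737 10 0.1319666556937481
False
[ 0.34743679 -0.2682287   0.00247378] [ 0.40172358 -0.26473715 -0.45261669] 31.2083
[ 0.34711895 -0.26783364  0.00205748] 0.01577335371010597 29.79825586080551 [-0.37137177  0.00662486  1.39621306]
[ 0.34672044 -0.2673543   0.04942604] [-0.28855744 -0.62627894 -0.83748383] 32.6917 0.015811042915387145
w8 [ 0.42203906 -0.31806508  0.03856891] -34.083302496121426 5981 5749 [ 0.00022643 -0.00100518  0.        ] [[324.3417037  117.68019344]]
w9 [ 0.4216756 -0.3176869  0.038368 ] -34.05661344066329 5930 5712 [-0.00028478 -0.00088775  0.        ] [[324.42505882 117.78596738]]
```

```bash
cat > fin.py <<'E'
from station import *
from h import *
ys=np.radians(-18.5);q=quat(ys);PC=np.array((.6171,-.1337));yl=np.radians(-33.2)
rel=frame((0,0),-yl,[[.4217-.34672,-.3177+.26735,0]])[0,:2]; print("lens in tool",rel)
def T(d,z): return [*(frame(PC,ys,[[d,0,0]])[0,:2]-frame((0,0),ys,[[*rel,0]])[0,:2]),z-.006]
E
python3 - <<'E'
from fin import *
ctrl.movel(T(-.14,.12),.16,rotation=q)
ctrl.movel(T(-.10,.1003),.12)
ctrl.movel(T(0,.1003),.08,force_limit=8)
ctrl.hold(.3)
s=sensors.read_state();print(s["position"],T(0,.1003),s["force"],s["t"])
c=optics.camera("wrist");np.save("w10.npy",c,allow_pickle=True)
f,y,a,b,hm=fit_loupe(c,PC,ys,.1073); print(f[:2],np.degrees(y),a,b,"err",f[:2]-PC, proj(c,[[*f[:2],.1073]],True))
i=c["img"].astype(int); m=(i[...,0]>90)&(i[...,0]>1.8*i[...,1])&(i[...,0]>1.8*i[...,2]); n,l,st,ce=cv2.connectedComponentsWithStats(m.astype(np.uint8)); print([(st[k],ce[k]) for k in range(1,n) if st[k,4]>15], proj(c,[[.6795,-.106,.1005],[.7033,-.1142,.0995]],True))
sc=optics.camera("scene");np.save("sc2.npy",sc,allow_pickle=True)
v=sc["img"].max(2); print("lens px scene",proj(sc,[[*PC,.1003]]),proj(sc,[[.6795,-.106,.1003]]), v[190:235:3,310:350:4])
m=np.load("model.npy")
try: p,n,e=fit_plate(c,m,[*PC,.029],ys); print(p,n,e)
except Exception as x: print(x)
E
```

```text
lens in tool [ 0.0903104  -0.00107479]
[ 0.53168973 -0.10397502  0.09436064] [np.float64(0.5317975513870197), np.float64(-0.10402483933270334), 0.0943] [ 0.40306593 -0.44500133 -1.48371804] 36.4667
[ 0.61726586 -0.13327408] -19.252753288598832 6166 5659 err [0.00016586 0.00042592] [[324.16782441 117.38771429]]
[(array([221,   0,  10,  21, 195], dtype=int32), array([225.55384615,   9.83589744])), (array([52, 14, 10, 13, 99], dtype=int32), array([56.33333333, 19.86868687]))] [[226.8690525   19.06578425]
 [229.71203372 -25.8407728 ]]
lens px scene [[358.4767289  213.88038222]] [[337.46023734 209.252759  ]] [[153 146 148 147 150 152 103 137 117 160]
 [146 146 148 149 146 150 114 135 110 151]
 [146 143 142 151 152 152 114 147 136 136]
 [150 147 138 147 149 155 113 140 149 150]
 [150 152 151 150 146 153 117 141 153 159]
 [153 149 151 150 122 151 187 138 158 158]
 [149 149 150 162 130 157 174 175 162 149]
 [164 173 178 186 193 194 123 175 166  64]
 [184 194 197 197 195 202 128 193 156  67]
 [218 219 224 227 229 229 132 221 202  28]
 [228 228 227 227 224 228 127 227 229 153]
 [228 229 230 229 227 227 145 228 227 219]
 [231 230 230 232 231 230 148 229 231 230]
 [232 225 227 220 212 208 139 180 172 163]
 [179 175 177 175 182 184 149 215 177 130]]
[ 0.6171     -0.1337      0.029      -0.32288591  0.          0.        ] 0 nan
  return _methods._mean(a, axis=axis, dtype=dtype,
  ret = ret.dtype.type(ret / rcount)
```

Run:
```python
from h import *
a,b=[np.load(f,allow_pickle=True).item() for f in("w7.npy","w10.npy")]
def red(c,box):
    i=c["img"].astype(int);x0,x1,y0,y1=box
    m=(i[...,0]>90)&(i[...,0]>1.8*i[...,1])&(i[...,0]>1.8*i[...,2]); ys,xs=np.nonzero(m[y0:y1,x0:x1]); xs+=x0;ys+=y0
    k=ys>=ys.max()-1; return xs[k].mean(),ys.max()+.5
ta=red(a,(285,325,185,225));tb=red(b,(215,235,0,25));print(ta,tb)
def tri(rs):
    A=0;bb=0
    for o,d in rs:
        d=d/np.linalg.norm(d);M=np.eye(3)-np.outer(d,d);A=A+M;bb=bb+M@o
    return np.linalg.solve(A,bb)
for da in (-.8,0):
    x=tri([ray(a,ta[0],ta[1]+da,True),ray(b,*tb,True)]);print(x,proj(a,[x],True),proj(b,[x],True))
```

```text
(np.float64(303.77777777777777), np.float64(220.5)) (np.float64(224.23076923076923), np.float64(20.5))
[ 0.67876282 -0.10505887  0.10127113] [[303.34405402 219.53572714]] [[225.06993863  20.63942756]]
[ 0.67912975 -0.10501207  0.10018098] [[303.21270995 220.28529116]] [[225.3206442   20.68266968]]
```

Run:
```python
from station import *
s=sensors.read_state();print(s["position"],s["opening"],s["finger_force"],s["t"])
print(ctrl.job_done())
```

```text
[ 0.53174763 -0.1040161   0.09432804] 0.015452119647589902 29.79629337787628 36.5667
the job is handed in; nothing more can be done
None
```

I handed the job in at 36.6 s, with no verdict returned. The plate is seated flat on the stand within about 1 mm of centre and the lifter was lowered flat onto the bench. The lens was still gripped over the plate, about 0.5 mm off centre, with its rim at about 100 mm and the pointer measured at 100–101 mm.

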